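# Rock a round mirror out of its tray and stand it on its easel

## Robot

A 6-joint arm with a two-finger parallel gripper is mounted at the origin on the work surface. World frame = base frame: x ahead of the robot, y to its left, z up, the work surface at z = 0. Lengths are in m, angles in rad, forces in N, time in s.
With the tool pointing down it reaches from about 0.375 to 0.975 m from the base axis. Payload 3.8 kg.
Tool frame: the origin (TCP) lies where the fingers leave the gripper's body, on its centre line; the fingertips stand 73 mm ahead of it and the grasp point (between the pads) lies 54 mm ahead of it (nose_length is the distance from the TCP to the fingertips, in m); z points along the fingers, y is the line along which they close (so a half turn about z gives the same grasp; the last joint's range is limited). The gripper opens to 85 mm and grips with 20 to 120 N. Pads are 22 mm wide; open, the fingers measure 114 mm over their backs; the gripper's body (76 mm by 85 mm) begins 54 mm behind the grasp point. The pads swing forward as they close: fully open they stand 13 mm farther back than shut.
Start: joints at [1.295, 0.264, 1.604, -0, 1.274, -0.037], TCP at [0.16, 0.656, 0.304] pointing down, gripper open.
Joint ranges: [-2.63, 2.63], [-0.94, 2.18], [0.31, 2.57], [-1.31, 4.45], [0, 2.66], [-2.55, 2.55]. Speed limits (rad/s): [2.57, 2.57, 3.14, 3.14, 3.14, 3.14].

## Interface

Orientations are given as a rotation vector (axis times angle).
In Python, from workcell import read_state, read_camera, calibration, finish_job, look_for, cut_out, tip_of, nose_length gives the robot as it stands.
- The arm moves only by the tool step_arm, never from a script. Its argument "targets" is a list of rows, each a list of 3 entries, a list of its own where there are three numbers: the turn, a rotation vector about the tool's x, y, z in rad, then the shift along the tool's x, y, z in mm, then the finger opening in mm, from 0 to 85.4. In form: [[[ax, ay, az], [x, y, z], grip], ...]. A call has 1 to 5 rows; each row shifts and turns the commanded pose from where the row before left it, along the tool's axes as they then stand; what a row does not reach is not made up. A row lasts 1/12 s, in which the tool goes at most 41.7 mm and 7.16 degrees, less where a joint would pass 70% of its speed; a pose out of reach is approached as far as the arm can. A call with a gripper value outside its range is refused whole. The fingers move at their own pace and stop on an object; "grip_force" is the grip in N (left out, the last holds). Time passes only in rows, so rows that do not move let the fingers close. It gives the time, the measured TCP pose, the force, the opening and the grip force at its end, in the units of the state.
- read_state(): the state, without advancing time (a new reading comes with each control period).
- read_camera(name): name is "scene" or "top" or "wrist"; returns the picture (420x560x3 uint8, red, green, blue); there is no depth.
- calibration(name): a dict with "camera_matrix" (3x3 intrinsics, pixels), "dist_coeffs" ([k1, k2, p1, p2, k3] as OpenCV has them; the pictures are not rectified), "R" (3x3) and "t" (3): a world point X has camera coordinates R X + t. Camera axes: x right, y down, z forward; pixel columns grow to the right and rows downward; lengths in m; the calibration is good to about 2 mm. A picture is of the moment at which its call begins: read the wrist's pose just before it. calibration takes no time and is no camera call; for the wrist camera it gives the pose at the moment of the call.
- finish_job(): hands the job in; it is judged then, once.
Trained networks look in the newest picture that a camera, given by its name, has taken for a name from the list of things; names that differ only in an ending like _2 or _b are one class to them, and where a whole thing is asked for, a point or a joint stands for the part that bears it (a point fixed in the world has none). Each returns a list of dicts, best first, with "score" (0 to 1); they miss things now and then, are a little off and sometimes report something else, mostly with a low value. They report only what shows in the picture. A call takes as long as a camera call. They do not tell look-alikes from the thing itself.
- look_for(camera, query): "extent" ([left, top, right, bottom] in pixels, round what is visible of it).
- cut_out(camera, query): "region" (420x560 bool, what is visible of it) and "extent" ([left, top, right, bottom] in pixels, round what is visible of it).
- tip_of(camera, query): "at" ([row, column] in pixels: a listed point, or the origin of a listed thing).
The state is a dict: "time": time; "q": joint angles; "joint_vel": joint speeds; "joint_torque": joint torques, N m; "tool_pos": TCP position; "tcp_rot": TCP orientation; "wrist_force": force on the tool from outside, world axes, zero at the start; "torque": the same for the moment, N m; "width": opening from 0.0 (shut) to 1.0 (fully open); "grip_force": force on a finger pad.
Only numpy, scipy, OpenCV 4.12 (cv2) and the standard library are available. Lean on these libraries where they do the work, as an engineer would, in place of code of your own. Each camera call takes 0.05 s, during which the arm holds its last target. There are 200 camera calls.

## Task

The round mirror lies sunk in its round wooden tray: press down its side at the rim's notch, where a block juts out, over the deep half of the tray, so that it rocks up and stays leaning there with its opposite edge raised. Then take it by the raised edge, lift it out and stand it on the chrome easel, leaning back on the posts with its glass facing out over the lips, and let go. Leave the saucer, the varnish bottle, the nail buffer and the ring cone where they are.

Things in the scene. Friction and masses are not known exactly. Their poses are not given: they have to be found in the camera images.
- tray: Fixed round drum of dark wood, 126 mm across, 64 mm high; origin at the centre of its underside, z up, x towards the notch. Round pocket 104 mm across: on the -x side a flat shelf 55 mm above the counter, on the +x side a deep half. The rim is 9 mm above the shelf but for a notch 40 mm wide on the +x side, down to shelf level; outside it a block, 44 mm wide and 55 mm high, juts out to x = +92 mm.
- press_point (a point): Point of the tray on the mirror's top face as it lies at the start, 36 mm from the tray's centre towards the notch. Pushed 35 mm straight down here with a few newtons, the mirror tips over the shelf's edge, slides into the deep half, and when let go stays leaning at about 65 degrees from level, glass towards the notch, its raised edge opposite the notch, about 100 mm above the counter.
- shelf_edge (a point): Middle of the shelf's straight, rounded edge, on which the mirror rocks and leans; it runs along the tray's y at x = +6 mm of the tray, 55 mm above the counter. The leaning mirror's raised part stands about 40 mm (along its face) beyond this edge: fingers pointing down and towards the notch along its face can grip its thickness, reaching no more than about 25 mm past its raised edge, or they hit the shelf.
- deep_floor (a point): Point on the floor of the deep half, 6 mm above the counter, 34 mm from the tray's centre towards the notch; the rocked mirror's low edge comes to rest near it. The deep half's far wall is upright (at x = +51 mm of the tray) down to 31 mm above the counter, then slopes in to x = +37 mm at the floor.
- mirror: Loose round mirror: a flat steel-framed disc 100 mm in diameter and 8 mm thick, 0.13 to 0.21 kg; origin at the disc's centre, z along its axis, out of the glass face (x and y lie in the disc; its turn about z is arbitrary). At the start it lies flat in the tray's pocket, glass up, its centre 59 mm above the counter, its top 1 mm below the rim, with 2 mm of play all round.
- stand: Fixed chrome easel; origin on the counter, midway between its two feet, z up, x towards the lips. The feet are bars along x, 12 mm wide and high, at y = -28 and +28 mm, x -50 to +40 mm (44 mm clear between them), joined by a low bar at x = -42 mm. Each foot carries a lip (8 mm thick, inner face at x = +12 mm, top 30 mm above the counter) and a back post.
- slot (a point): Middle of the easel's slot, level with the feet's tops (12 mm above the counter), at x = +3 mm of the easel; the slot is 18 mm wide along x, between posts and lips. The mirror's rim rests on the inner edges of both feet, so it dips 5 mm lower between them; its centre is then at the easel's y = 0, 52 to 58 mm above the counter.
- posts (a point): Midway between the tops of the two back posts, on their front faces, 70 mm above the counter. Each post is 12 mm wide; its front face rises from x = -6 mm of the easel at the foot's top, leaning 15 degrees back towards -x. The mirror leans back on them 15 to 25 degrees from upright, glass towards the lips (+x). The 44 mm between the posts is free for a finger.
- saucer: Loose brass soap saucer, a bowl 100 mm across and 22 mm high; origin at the centre of its underside. Bystander.
- varnish: Loose squat glass varnish bottle, 56 mm across, with a black cap, 87 mm high in all; origin at the centre of its underside. Bystander.
- buffer: Loose wooden nail buffer block, 35 by 95 by 30 mm, long along y; origin at the centre of its underside. Bystander.
- cone: Loose white ceramic ring cone, 70 mm across its foot and 98 mm high; origin at the centre of its underside. Bystander.
Not all that is in view belongs to the job. Of the things that look like the mirror, the largest one is meant.

How it is judged:
On the way, in this order (a step that is already met when the one before it is completed fails the run):
1. the mirror is rocked up: it leans in the tray at 40 degrees or more from level (angle between mirror's own z axis and vertical between 0.7 and 1.4 rad and horizontal distance between mirror and tray below 0.03 m and z of mirror in the frame of tray below 0.085 m), for 0.3 s.
2. the mirror is held by the fingers, lifted clear of the tray (z of mirror in the frame of tray above 0.12 m and contact force between the fingers and mirror above 1 N), for 0.2 s.
At the end, for the whole second after the job is handed in: The mirror stands released and still on the easel: centre within 12 mm of its middle in y, x -30 to +10 mm, 45 to 64 mm above the counter; square to it within 10 degrees; glass towards the lips and turned 5 to 32 degrees up (leaning back on the posts) (x of mirror in the frame of stand between -0.03 and 0.01 m and y of mirror in the frame of stand between -0.012 and 0.012 m and z of mirror in the frame of stand between 0.045 and 0.064 m and angle between mirror's own z axis and vertical between 1 and 1.48 rad and angle between the z axis of mirror and the y axis of stand, either way round above 1.4 rad and linear speed of mirror below 0.02 m/s and contact force between the fingers and mirror below 0.1 N); the robot touches nothing.
It fails at once if the saucer is moved by more than 30 mm (distance of saucer from where it was at the start of the episode above 0.03 m).
It fails at once if the varnish bottle is moved by more than 30 mm (distance of varnish from where it was at the start of the episode above 0.03 m).
It fails at once if the nail buffer is moved by more than 30 mm (distance of buffer from where it was at the start of the episode above 0.03 m).
It fails at once if the ring cone is moved by more than 30 mm (distance of cone from where it was at the start of the episode above 0.03 m).
It also fails if it takes over 64 s, if anything falls off the work surface, if the arm or the gripper's body presses on something with over 40 N, if the wrist force passes 120 N, or if a joint passes its speed limit or range.

## Working session

There is one attempt and no reset: what is moved stays moved. The work goes in short steps, Python scripts to look and compute and a tool call to move; the robot and the scene stay as the last step left them, time stands still between calls to the robot, and variables do not carry over. Pictures are saved under pics/ and viewed, at most 11 in all, crops included, and the job is handed in when it is done.

Besides the shell and the picture viewer there is one more tool, called after "Request:" as a command line: name --argument value ..., lists and objects as JSON in quotes. step_arm: Moves the arm, as the interface text tells. Its arguments: {"type":"object","properties":{"targets":{"type":"array","items":{"type":"array"}},"grip_force":{"type":"number"}},"required":["targets"]}

```bash
mkdir -p pics; cat > h.py <<'E'
import numpy as np, cv2
from workcell import *
from scipy.spatial.transform import Rotation as Ro
def ray(cal,rc):
    K=np.array(cal["camera_matrix"]);d=np.array(cal["dist_coeffs"])
    p=cv2.undistortPoints(np.array([[[rc[1],rc[0]]]],float),K,d)[0,0]
    R=np.array(cal["R"]);t=np.array(cal["t"])
    v=R.T@np.array([p[0],p[1],1]);return -R.T@t,v/np.linalg.norm(v)
def tri(rays):
    A=sum(np.eye(3)-np.outer(v,v) for c,v in rays);b=sum((np.eye(3)-np.outer(v,v))@c for c,v in rays)
    return np.linalg.solve(A,b)
def atz(r,z): c,v=r;return c+v*(z-c[2])/v[2]
def proj(cal,X):
    R=np.array(cal["R"]);t=np.array(cal["t"])
    return cv2.projectPoints(np.atleast_2d(np.array(X,float)),cv2.Rodrigues(R)[0],t,np.array(cal["camera_matrix"]),np.array(cal["dist_coeffs"]))[0][:,0]
E
python3 - <<'E'
from h import *
ims=[]
P={}
for c in ["scene","top"]:
    im=read_camera(c);cv2.imwrite(f"pics/{c}0.png",im[:,:,::-1])
    cal=calibration(c)
    for n in ["tray","press_point","shelf_edge","deep_floor","mirror","stand","slot","posts","saucer","varnish","buffer","cone"]:
        r=tip_of(c,n)
        print(c,n,[(np.round(k["at"]).tolist(),round(k["score"],2),) for k in r[:3]])
        if r:P.setdefault(n,[]).append(ray(cal,r[0]["at"]))
for n,v in P.items():
    if len(v)==2: 
        X=tri(v);print(n,X.round(4),[round(np.linalg.norm(np.cross(X-c,d)),4) for c,d in v])
    else: print(n,"one")
print(read_state()["tcp_rot"],nose_length)
E
```

```text
scene tray [([241.0, 345.0], 0.71)]
scene press_point [([229.0, 334.0], 0.69), ([271.0, 222.0], 0.62)]
scene shelf_edge [([227.0, 340.0], 0.78)]
scene deep_floor [([245.0, 330.0], 0.89)]
scene mirror [([198.0, 345.0], 0.82), ([267.0, 396.0], 0.79), ([221.0, 344.0], 0.7)]
scene stand [([210.0, 225.0], 0.88)]
scene slot [([207.0, 224.0], 0.58), ([248.0, 331.0], 0.47)]
scene posts [([184.0, 230.0], 0.7)]
scene saucer [([244.0, 153.0], 0.59), ([325.0, 382.0], 0.22)]
scene varnish [([295.0, 294.0], 0.74), ([271.0, 224.0], 0.73)]
scene buffer [([327.0, 382.0], 0.71), ([184.0, 227.0], 0.31)]
scene cone [([272.0, 224.0], 0.98)]
top tray []
top press_point [([217.0, 216.0], 0.73)]
top shelf_edge []
top deep_floor [([220.0, 223.0], 0.82)]
top mirror [([302.0, 226.0], 0.91), ([222.0, 154.0], 0.87), ([231.0, 213.0], 0.82)]
top stand [([227.0, 347.0], 0.83)]
top slot [([226.0, 348.0], 0.86)]
top posts [([236.0, 350.0], 0.83)]
top saucer [([152.0, 387.0], 0.58)]
top varnish [([153.0, 236.0], 0.93)]
top buffer []
top cone [([152.0, 304.0], 0.61)]
tray one
press_point [0.5731 0.1283 0.0644] [np.float64(0.0045), np.float64(0.0045)]
shelf_edge one
deep_floor [0.5714 0.1211 0.009 ] [np.float64(0.0011), np.float64(0.0011)]
mirror [0.3754 0.1082 0.0098] [np.float64(0.0063), np.float64(0.0063)]
stand [ 5.548e-01 -1.837e-01  3.000e-04] [np.float64(0.0003), np.float64(0.0003)]
slot [ 0.5561 -0.1845  0.0124] [np.float64(0.0022), np.float64(0.0022)]
posts [ 0.5265 -0.1779  0.0721] [np.float64(0.0005), np.float64(0.0005)]
saucer [ 0.7423 -0.2868  0.0017] [np.float64(0.0031), np.float64(0.0031)]
varnish [ 0.7433  0.0923 -0.0009] [np.float64(0.0001), np.float64(0.0001)]
buffer one
cone [ 0.746  -0.0794 -0.0017] [np.float64(0.0003), np.float64(0.0003)]
[-3.74154298e-01 -3.11921779e+00  9.83787823e-05] 0.0726
```

View pics/scene0.png

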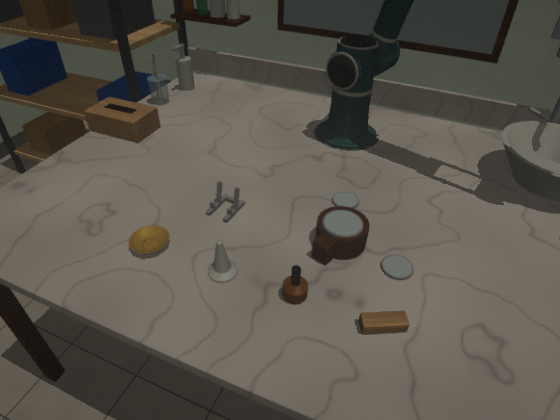

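View pics/top0.png

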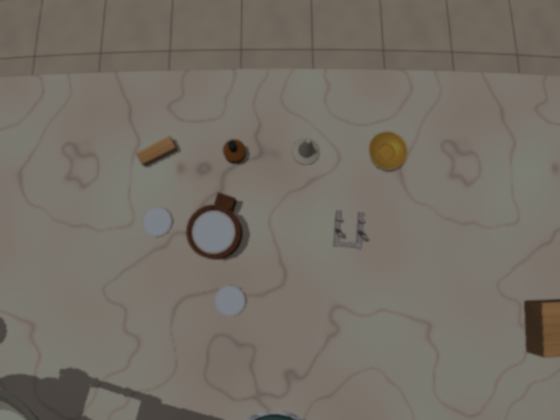

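The scene view shows the tray at (342,235) with its block at lower left (325,250), the easel at (226,203), and look-alike discs at (345,200) and (397,267). In the top view the tray is at (214,231) with its block at (226,203), and the easel is at (348,230) with its lips pointing up.

```bash
cat >> h.py <<'E'
def tool(zdir,ydir):
    z=np.array(zdir,float);z/=np.linalg.norm(z);y=np.array(ydir,float);y-=z*(y@z);y/=np.linalg.norm(y)
    return np.column_stack([np.cross(y,z),y,z])
def plan(R,p,n=None,s=None):
    """rows from measured pose to TCP pose (R,p)"""
    s=s or read_state();R0=Ro.from_rotvec(s["tcp_rot"]).as_matrix();p0=np.array(s["tool_pos"])
    rv=Ro.from_matrix(R0.T@R).as_rotvec();d=p-p0
    n=n or int(max(np.ceil(np.degrees(np.linalg.norm(rv))/7.0),np.ceil(np.linalg.norm(d)*1e3/41),1))
    Rk=Ro.from_matrix(R0);out=[]
    for k in range(n):
        Rn=Rk*Ro.from_rotvec(rv/n)
        out.append([np.round(rv/n,3).tolist(),np.round(Rn.as_matrix().T@d*1e3/n,1).tolist()]);Rk=Rn
    print("n",n);[print(o) for o in out]
E
python3 - <<'E'
from h import *
im=read_camera("top");cal=calibration("top")
for n in ["mirror","tray"]:
    for r in cut_out("top",n)[:4]:
        m=r["region"].astype(np.uint8);c=max(cv2.findContours(m,0,2)[0],key=cv2.contourArea)
        e=cv2.fitEllipse(c);X=atz(ray(cal,e[0][::-1]),.063)
        print(n,r["score"],m.sum(),np.round(e[0],1),np.round(e[1],1),X.round(4))
# block direction
for rc in [(203,226)]: print(atz(ray(cal,rc),.055))
print(im[180:250:8,180:250:8].tolist()[2][:9])
im2=read_camera("scene");cal2=calibration("scene")
for r in cut_out("scene","mirror")[:4]:
    m=r["region"].astype(np.uint8);c=max(cv2.findContours(m,0,2)[0],key=cv2.contourArea)
    e=cv2.fitEllipse(c);print("scene",m.sum(),np.round(e[0],1),atz(ray(cal2,e[0][::-1]),.063).round(4))
print("go view: above tray/easel midpoint")
plan(tool([0,0,-1],[1,0,0]),np.array([.50,.10,.33]))
print(calibration("wrist"))
E
```

```text
mirror 0.92 781 [156.5 221.4] [30.2 31.3] [0.5635 0.2721 0.063 ]
mirror 0.6 786 [229.5 300.3] [30.4 31.1] [0.3817 0.1002 0.063 ]
mirror 0.59 1433 [213. 232.] [41.5 42.2] [0.538  0.1392 0.063 ]
tray 0.75 1279 [215.1 228.3] [54.1 65.7] [0.5465 0.1343 0.063 ]
[0.60692779 0.11052792 0.055     ]
[[122, 118, 109], [122, 118, 109], [122, 116, 107], [121, 113, 105], [108, 100, 93], [53, 32, 20], [71, 58, 50], [122, 117, 108], [122, 118, 109]]
scene 350 [344.6 199.5] [0.4524 0.1163 0.063 ]
scene 974 [341.9 223.5] [0.5449 0.1361 0.063 ]
scene 607 [223.8 202.4] [ 0.5911 -0.1622  0.063 ]
scene 610 [397.3 266.8] [0.6307 0.2857 0.063 ]
go view: above tray/easel midpoint
n 16
[[-0.0, -0.0, 0.083], [-31.2, -26.2, -1.6]]
[[-0.0, -0.0, 0.083], [-33.2, -23.5, -1.6]]
[[-0.0, -0.0, 0.083], [-35.1, -20.7, -1.6]]
[[-0.0, -0.0, 0.083], [-36.7, -17.7, -1.6]]
[[-0.0, -0.0, 0.083], [-38.0, -14.6, -1.6]]
[[-0.0, -0.0, 0.083], [-39.1, -11.4, -1.6]]
[[-0.0, -0.0, 0.083], [-39.9, -8.1, -1.6]]
[[-0.0, -0.0, 0.083], [-40.5, -4.7, -1.6]]
[[-0.0, -0.0, 0.083], [-40.7, -1.4, -1.6]]
[[-0.0, -0.0, 0.083], [-40.7, 2.0, -1.6]]
[[-0.0, -0.0, 0.083], [-40.4, 5.4, -1.6]]
[[-0.0, -0.0, 0.083], [-39.8, 8.7, -1.6]]
[[-0.0, -0.0, 0.083], [-38.9, 12.0, -1.6]]
[[-0.0, -0.0, 0.083], [-37.8, 15.2, -1.6]]
[[-0.0, -0.0, 0.083], [-36.4, 18.3, -1.6]]
[[-0.0, -0.0, 0.083], [-34.7, 21.3, -1.6]]
{'camera_matrix': array([[308.21878532,   0.        , 278.97855259],
       [  0.        , 308.21878532, 205.73809934],
       [  0.        ,   0.        ,   1.        ]]), 'dist_coeffs': array([-0.07167294,  0.        ,  0.        ,  0.        ,  0.        ]), 'R': array([[ 2.35788702e-01,  9.71804346e-01,  2.74595454e-05],
       [ 9.34526929e-01, -2.26751840e-01,  2.74304615e-01],
       [ 2.66576644e-01, -6.46522674e-02, -9.61642853e-01]]), 't': array([-0.67589102, -0.03678317,  0.37888015])}
```

Request:
step_arm --targets '[[[0,0,0.083],[-31,-26,-1.6],0],[[0,0,0.083],[-33,-23.5,-1.6],0],[[0,0,0.083],[-35,-20.7,-1.6],0],[[0,0,0.083],[-36.7,-17.7,-1.6],0],[[0,0,0.083],[-38,-14.6,-1.6],0]]'

```text
time: 1.97
tool_pos: [0.2804, 0.4905, 0.312]
tcp_rot: [1.014, 2.973, 0.0]
wrist_force: [0.4, 0.1, -0.3]
width: 0.296
grip_force: 0.0
```

Request:
step_arm --targets '[[[0,0,0.083],[-39,-11.4,-1.6],0],[[0,0,0.083],[-40,-8,-1.6],0],[[0,0,0.083],[-40.5,-4.7,-1.6],0],[[0,0,0.083],[-40.7,-1.4,-1.6],0],[[0,0,0.083],[-40.7,2,-1.6],0]]'

```text
time: 2.38
tool_pos: [0.4012, 0.3263, 0.3203]
tcp_rot: [1.605, 2.7, 0.001]
wrist_force: [0.6, 0.3, -0.6]
width: 0.003
grip_force: 0.0
```

Request:
step_arm --targets '[[[0,0,0.083],[-40.4,5.4,-1.6],0],[[0,0,0.083],[-39.8,8.7,-1.6],0],[[0,0,0.083],[-39,12,-1.6],0],[[0,0,0.083],[-37.8,15.2,-1.6],0],[[0,0,0.083],[-36.4,18.3,-1.6],0]]'

```text
time: 2.8
tool_pos: [0.5222, 0.1621, 0.3284]
tcp_rot: [2.127, 2.311, 0.001]
wrist_force: [0.7, 0.3, 0.7]
width: -0.001
grip_force: 0.0
```

Request:
step_arm --targets '[[[0,0,0.083],[-34.7,21.3,-1.6],0],[[0,0,0],[0,0,0],0]]'

```text
time: 2.97
tool_pos: [0.5492, 0.1257, 0.3301]
tcp_rot: [2.223, 2.213, 0.001]
wrist_force: [-0.3, -0.0, -0.5]
width: 0.002
grip_force: 0.0
```

```bash
cat > m.py <<'E'
from h import *
import sys
s=read_state();print(s["time"],np.round(s["tool_pos"],4),Ro.from_rotvec(s["tcp_rot"]).as_matrix().round(3).tolist(),np.round(s["q"],2))
cal=calibration("wrist");im=read_camera("wrist");cv2.imwrite(f"pics/{sys.argv[1]}.png",im[:,:,::-1])
ci=[(calibration(c),c) for c in ("top","scene")]
for n,z in dict(tray=0,press_point=.063,shelf_edge=.055,deep_floor=.006,stand=0,slot=.012,posts=.07).items():
    for r in tip_of("wrist",n)[:2]: print(n,round(r["score"],2),np.round(r["at"],1),atz(ray(cal,r["at"]),z).round(4))
for r in cut_out("wrist","mirror")[:4]:
    m=r["region"].astype(np.uint8);c=max(cv2.findContours(m,0,2)[0],key=cv2.contourArea)
    if len(c)<5: continue
    e=cv2.fitEllipse(c);print("mirror",round(r["score"],2),m.sum(),np.round(e[0],1),atz(ray(cal,e[0][::-1]),.063).round(4))
E
python3 m.py w1
```

```text
2.9667 [0.5492 0.1257 0.3301] [[0.005, 1.0, 0.004], [1.0, -0.005, -0.003], [-0.003, 0.004, -1.0]] [ 0.18  0.04  1.82 -0.    1.29  0.19]
press_point 0.94 [181.2 302. ] [0.5766 0.1272 0.063 ]
press_point 0.63 [196.6 419.3] [0.7121 0.109  0.063 ]
mirror 0.92 6208 [269.4 170.2] [0.5404 0.1397 0.063 ]
mirror 0.84 2505 [150.4 188.9] [0.4049 0.1194 0.063 ]
mirror 0.6 3513 [296.7  37.1] [0.5693 0.275  0.063 ]
```

View pics/w1.png

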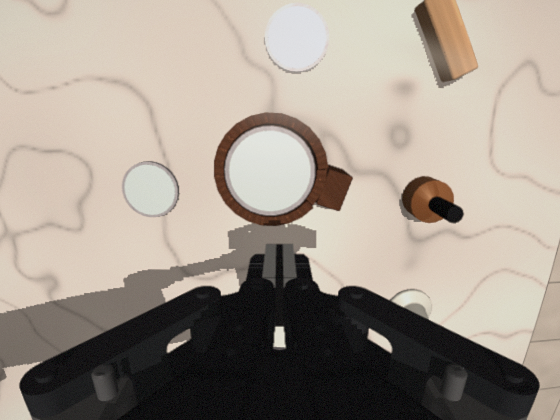

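The wrist view shows the mirror at (269,170), with the block's outer top corners at about (352,182) and (340,210), so the notch points right and slightly down.

```bash
python3 - <<'E'
from h import *
cal=calibration("wrist")
c=np.array([.5404,.1397]);a=atz(ray(cal,(182,352)),.055);b=atz(ray(cal,(210,340)),.055);m=(a+b)/2
print(a,b,np.linalg.norm(a-b),m,np.linalg.norm(m[:2]-c),np.degrees(np.arctan2(*(m[:2]-c)[::-1])),np.degrees(np.arctan2(*(a-b)[:2][::-1]))-90)
yaw=np.radians(-18.5)
d=np.array([np.cos(yaw),np.sin(yaw),0]);lat=np.array([-d[1],d[0],0])
pp=np.r_[c,0]+.036*d
R=tool([0,0,-1],d)
print(pp);plan(R,pp+[0,0,.063+.015+nose_length])
E
```

```text
[0.62916175 0.13309982 0.055     ] [0.61737429 0.09957085 0.055     ] 0.03554062126266739 [0.62326802 0.11633534 0.055     ] 0.086098875064033 -15.745813940526427 -19.36965336740839
[0.57453965 0.12827703 0.        ]
n 5
[[-0.0, -0.0, 0.066], [-0.5, 6.0, 35.8]]
[[-0.0, -0.0, 0.066], [-0.1, 6.0, 35.8]]
[[-0.0, -0.0, 0.066], [0.3, 6.0, 35.8]]
[[-0.0, -0.0, 0.066], [0.7, 5.9, 35.8]]
[[-0.0, -0.0, 0.066], [1.1, 5.9, 35.8]]
```

Request:
step_arm --targets '[[[0,0,0.066],[0,6,36],0],[[0,0,0.066],[0,6,36],0],[[0,0,0.066],[0,6,36],0],[[0,0,0.066],[0.5,6,36],0],[[0,0,0.066],[1,6,35],0]]'

```text
time: 3.83
tool_pos: [0.5753, 0.1298, 0.1492]
tcp_rot: [2.554, 1.829, 0.001]
wrist_force: [0.6, -0.2, 0.4]
width: -0.003
grip_force: 0.0
```

Request:
step_arm --targets '[[[0,0,0],[0,0,0],0]]'

```text
time: 3.92
tool_pos: [0.5708, 0.1287, 0.1425]
tcp_rot: [-2.548, -1.827, 0.019]
wrist_force: [-1.9, -0.8, -0.6]
width: -0.003
grip_force: 0.0
```

```bash
python3 - <<'E'
from h import *
y=np.radians(-18);d=np.array([np.cos(y),np.sin(y),0])
plan(tool([0,0,-1],d),np.array([.5404,.1397,.063+.01+nose_length])+.036*d)
E
```

```text
n 1
[[-0.012, 0.006, -0.012], [1.1, 3.7, -3.1]]
```

Request:
step_arm --targets '[[[0,0,0],[0,2,6],0],[[0,0,0],[0,0,9],0],[[0,0,0],[0,0,9],0],[[0,0,0],[0,0,9],0],[[0,0,0],[0,0,9],0]]'

```text
time: 4.33
tool_pos: [0.5777, 0.1286, 0.1096]
tcp_rot: [2.552, 1.832, 0.002]
wrist_force: [-2.6, -0.4, 1.6]
width: 0.002
grip_force: 1.2
```

Request:
step_arm --targets '[[[0,0,0],[0,0,0],0]]'

```text
time: 4.42
tool_pos: [0.5762, 0.1281, 0.107]
tcp_rot: [-2.551, -1.831, 0.003]
wrist_force: [-0.6, -1.0, 0.0]
width: -0.002
grip_force: 0.0
```

Request:
step_arm --targets '[[[0,0,0],[0,0,4],0],[[0,0,0],[0,0,3],0],[[0,0,0],[0,0,0],0]]'

```text
time: 4.67
tool_pos: [0.5774, 0.1282, 0.1013]
tcp_rot: [-2.552, -1.831, -0.0]
wrist_force: [-0.8, -0.8, -1.0]
width: -0.001
grip_force: 0.8
```

Request:
step_arm --targets '[[[0,0,0],[0,0,-12],0],[[0,0,0],[0,0,-25],0],[[0,0,0],[0,0,-40],0],[[0,0,0],[0,0,-40],40],[[0,0,0],[0,0,-40],40]]'

```text
time: 5.08
tool_pos: [0.5774, 0.1281, 0.2611]
tcp_rot: [2.552, 1.831, 0.001]
wrist_force: [-0.0, 0.7, 0.1]
width: 0.276
grip_force: 0.0
```

Request:
step_arm --targets '[[[0,0,0],[-10,-30,-20],40],[[0,0,0],[-10,-30,0],40],[[0,0,0],[0,0,0],40]]'

```text
time: 5.33
tool_pos: [0.5108, 0.1285, 0.2813]
tcp_rot: [2.552, 1.832, 0.002]
wrist_force: [-0.2, 0.5, -0.8]
width: 0.469
grip_force: 0.0
```

```bash
python3 m.py w2
```

```text
5.3333 [0.5108 0.1285 0.2813] [[0.32, 0.947, 0.001], [0.947, -0.32, 0.001], [0.001, 0.001, -1.0]] [ 0.2  -0.    1.95  0.    1.2   0.52]
tray 0.95 [163.7 301.8] [0.5427 0.1393 0.    ]
press_point 0.93 [176.4 344.4] [0.576  0.1249 0.063 ]
press_point 0.17 [149.6 475.1] [0.7035 0.1102 0.063 ]
shelf_edge 0.68 [277.2 497.6] [ 0.7135 -0.0427  0.055 ]
shelf_edge 0.28 [381.1 379.5] [ 0.5531 -0.1399  0.055 ]
deep_floor 0.78 [166.7 331.1] [0.573  0.1265 0.006 ]
stand 0.84 [372.8 375.7] [ 0.5547 -0.1843  0.    ]
slot 0.61 [382.3 378.2] [ 0.5537 -0.19    0.012 ]
posts 0.43 [380.8 381.4] [ 0.5544 -0.1234  0.07  ]
mirror 0.96 3063 [181.7 232.9] [0.4057 0.1215 0.063 ]
mirror 0.85 3619 [285.5  16. ] [0.5665 0.2744 0.063 ]
mirror 0.64 4098 [311.9 171.9] [0.5479 0.1388 0.063 ]
```

View pics/w2.png

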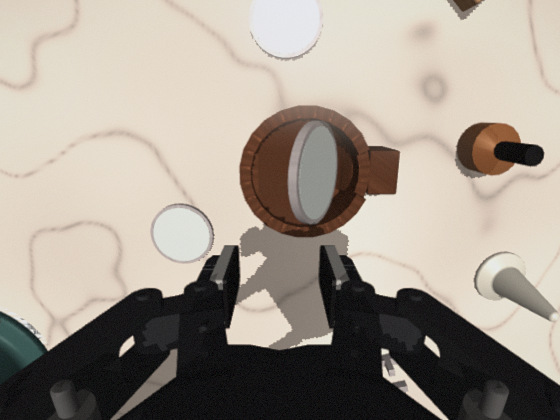

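The wrist view shows the mirror rocked up and leaning. Its raised edge is at (290,172), the glass faces the block at (385,170), and it lies square to the tool's y.

```bash
cat >> h.py <<'E'
def disc(C,n,u,r=.05,h=.004):
    l=np.cross(n,u);a=np.linspace(0,2*np.pi,60)
    return np.vstack([C+s*h*n+r*(np.cos(x)*u+np.sin(x)*l) for s in(-1,1) for x in a])
E
python3 - <<'E'
from h import *
cal=calibration("wrist");read_camera("wrist");T=np.array([.5415,.1395,0])
for q in [(300,172),(289,172)]: print(atz(ray(cal,q[::-1]),.097).round(4))
r=[k for k in cut_out("wrist","mirror") if abs(k["extent"][0]-290)<25]
for k in r: print("ext",k["extent"])
read_camera("scene");cs=calibration("scene")
for k in cut_out("scene","mirror"): print("sc",np.round(k["extent"]))
for y in (-18,-20):
  d=np.array([np.cos(np.radians(y)),np.sin(np.radians(y)),0]);Z=np.array([0,0,1.])
  for t in (60,65,70):
    a=np.radians(t);n=np.sin(a)*d+np.cos(a)*Z;u=-np.cos(a)*d+np.sin(a)*Z
    # back face touches shelf edge (radius~2): low edge on floor/slope
    # centre s along u from the edge contact: raised part 40 beyond -> centre 10 below
    C=T+.006*d+.055*Z+.004*n-.010*u
    P=proj(cal,disc(C,n,u));Q=proj(cs,disc(C,n,u))
    print(y,t,"C",C.round(4),"top",(C+.05*u).round(4),P.min(0).round(),P.max(0).round(),"scene",Q.min(0).round(),Q.max(0).round())
E
```

```text
[0.5403 0.1489 0.097 ]
[0.5317 0.1518 0.097 ]
ext [283.9, 120.1, 336.8, 223.9]
sc [380. 256. 414. 281.]
sc [325. 208. 358. 237.]
sc [332. 194. 358. 209.]
-18 60 C [0.5553 0.135  0.0483] top [0.5315 0.1428 0.0916] [288. 120.] [337. 223.] scene [321. 210.] [360. 251.]
-18 65 C [0.5547 0.1352 0.0476] top [0.5346 0.1417 0.0929] [291. 120.] [333. 223.] scene [321. 210.] [359. 251.]
-18 70 C [0.554  0.1354 0.047 ] top [0.5378 0.1407 0.094 ] [295. 120.] [328. 223.] scene [321. 210.] [359. 251.]
-20 60 C [0.5551 0.1346 0.0483] top [0.5316 0.1431 0.0916] [288. 120.] [337. 223.] scene [321. 210.] [359. 251.]
-20 65 C [0.5545 0.1348 0.0476] top [0.5347 0.142  0.0929] [291. 120.] [333. 223.] scene [321. 210.] [359. 251.]
-20 70 C [0.5539 0.135  0.047 ] top [0.5378 0.1408 0.094 ] [295. 120.] [328. 223.] scene [322. 210.] [359. 251.]
```

```bash
cat > g.py <<'E'
from h import *
import sys
b=float(sys.argv[1]);n=int(sys.argv[2]) if len(sys.argv)>2 else None
y=np.radians(-18.7);d=np.array([np.cos(y),np.sin(y),0]);Z=np.array([0,0,1.]);a=np.radians(63)
nn=np.sin(a)*d+np.cos(a)*Z;u=-np.cos(a)*d+np.sin(a)*Z
C=np.array([.5415,.1395,0])+.006*d+.055*Z+.004*nn-.009*u;top=C+.05*u;print(top)
plan(tool(-u,nn),top+(nose_length-.021+b)*u,n)
E
python3 g.py .05
```

```text
[0.53292814 0.14240141 0.09334723]
n 4
[[-0.118, 0.0, 0.0], [4.8, -11.0, 22.4]]
[[-0.118, 0.0, 0.0], [4.8, -13.5, 21.0]]
[[-0.118, 0.0, 0.0], [4.8, -15.9, 19.2]]
[[-0.118, 0.0, 0.0], [4.8, -18.1, 17.2]]
```

Request:
step_arm --targets '[[[-0.118,0,0],[4.8,-11,22],30],[[-0.118,0,0],[4.8,-13.5,21],30],[[-0.118,0,0],[4.8,-16,19],30],[[-0.118,0,0],[4.8,-18,17],30],[[0,0,0],[0,0,0],30]]'

```text
time: 6.4
tool_pos: [0.4742, 0.1568, 0.1878]
tcp_rot: [2.239, 1.61, 0.344]
wrist_force: [-2.1, -0.6, -1.0]
width: 0.354
grip_force: 0.0
```

```bash
python3 m.py w3|head -1; python3 g.py 0 3; python3 - <<'E'
from h import *
cal=calibration("wrist")
for k in cut_out("wrist","mirror"): print(np.round(k["extent"]),round(k["score"],2))
y=np.radians(-18.7);d=np.array([np.cos(y),np.sin(y),0]);Z=np.array([0,0,1.])
for t in (60,63,66):
    a=np.radians(t);n=np.sin(a)*d+np.cos(a)*Z;u=-np.cos(a)*d+np.sin(a)*Z
    P=proj(cal,disc(np.array([.5415,.1395,0])+.006*d+.055*Z+.004*n-.009*u,n,u));print(t,P.min(0).round(),P.max(0).round())
print(read_state()["width"])
E
```

```text
6.4 [0.4742 0.1568 0.1878] [[0.321, 0.859, 0.398], [0.947, -0.286, -0.147], [-0.012, 0.424, -0.905]] [ 0.44 -0.1   2.28 -0.48  0.7   1.09]
[0.53292814 0.14240141 0.09334723]
n 3
[[-0.008, 0.001, -0.001], [0.6, 0.3, 21.3]]
[[-0.008, 0.001, -0.001], [0.6, 0.2, 21.3]]
[[-0.008, 0.001, -0.001], [0.5, -0.0, 21.3]]
[ 43. 266. 144. 346.] 0.87
[187.   0. 286.  54.] 0.73
60 [273. 143.] [291. 271.]
63 [276. 143.] [289. 271.]
66 [276. 143.] [292. 271.]
0.3546399639886333
```

View pics/w3.png

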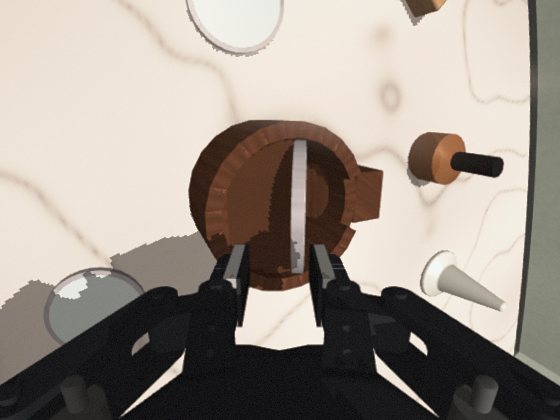

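The wrist view shows the mirror nearly edge-on, at columns 291–308 and rows 138–272, with the finger gap centred near column 280. I'll measure again now that the arm is still.

```bash
python3 - <<'E'
from h import *
s=read_state();print(s["time"],np.round(s["tool_pos"],4),np.abs(s["joint_vel"]).max())
cal=calibration("wrist");im=read_camera("wrist").astype(int)
for r in (160,190,220,245):
    x=im[r,230:350]; b=np.where((x.min(1)>110))[0]+230;print(r,b.min() if len(b) else None,b.max() if len(b) else None)
y=np.radians(-18.7);d=np.array([np.cos(y),np.sin(y),0]);Z=np.array([0,0,1.])
for t in (58,60,63,66,70):
    a=np.radians(t);n=np.sin(a)*d+np.cos(a)*Z;u=-np.cos(a)*d+np.sin(a)*Z
    C=np.array([.5415,.1395,0])+.006*d+.055*Z+.004*n-.009*u
    P=proj(cal,disc(C,n,u));print(t,P.min(0).round(),P.max(0).round(),proj(cal,[C+.05*u-.004*n,C+.05*u+.004*n]).round().tolist())
print(proj(cal,[np.array([.5415,.1395,.064])-.0575*d,np.array([.5415,.1395,.055])+.092*d]).round())
E
```

```text
6.9 [0.4824 0.1576 0.1959] 0.015944661309979312
160 276 349
190 273 291
220 272 291
245 287 349
58 [271. 143.] [294. 271.] [[271.0, 229.0], [284.0, 229.0]]
60 [274. 143.] [292. 271.] [[274.0, 229.0], [286.0, 229.0]]
63 [277. 143.] [290. 271.] [[277.0, 229.0], [289.0, 229.0]]
66 [277. 143.] [293. 271.] [[280.0, 229.0], [293.0, 229.0]]
70 [273. 143.] [297. 271.] [[285.0, 229.0], [297.0, 228.0]]
[[198. 226.]
 [366. 198.]]
```

Request:
step_arm --targets '[[[-0.008,0,0],[0.6,0,21],30],[[-0.008,0,0],[0.6,0,21],30],[[-0.008,0,0],[0.5,0,14],30],[[0,0,0],[0,0,6],30],[[0,0,0],[0,0,0],30]]'

```text
time: 7.37
tool_pos: [0.5067, 0.1497, 0.1374]
tcp_rot: [2.224, 1.591, 0.37]
wrist_force: [-0.8, -0.6, 0.7]
width: 0.355
grip_force: 0.0
```

Request:
step_arm --targets '[[[0,0,0],[0,0,0],30],[[0,0,0],[0,0,0],30]]'

```text
time: 7.53
tool_pos: [0.5078, 0.1507, 0.14]
tcp_rot: [2.223, 1.59, 0.377]
wrist_force: [0.6, 0.1, 0.1]
width: 0.348
grip_force: 0.0
```

```bash
python3 g.py 0 1; python3 -c "
from h import *
s=read_state();print(s['time'],s['tool_pos'],s['wrist_force'],s['width'])"
```

```text
[0.53292814 0.14240141 0.09334723]
n 1
[[-0.002, 0.004, -0.002], [0.3, 2.4, 2.0]]
7.5333 [0.50775262 0.15065685 0.13995106] [0.57383203 0.11430956 0.09137254] 0.34808140909825147
```

Request:
step_arm --targets '[[[0,0,0],[0,0,1],0],[[0,0,0],[0,0,0],0],[[0,0,0],[0,0,0],0],[[0,0,0],[0,0,0],0],[[0,0,0],[0,0,0],0]]' --grip_force 50

```text
time: 7.95
tool_pos: [0.5089, 0.1505, 0.1397]
tcp_rot: [2.221, 1.59, 0.379]
wrist_force: [2.8, -2.5, 4.3]
width: 0.085
grip_force: 50.5
```

Request:
step_arm --targets '[[[0,0,0],[0,0,0],0],[[0,0,0],[0,0,0],0]]'

```text
time: 8.12
tool_pos: [0.5089, 0.1505, 0.1396]
tcp_rot: [2.221, 1.59, 0.378]
wrist_force: [3.2, -2.8, 6.4]
width: 0.084
grip_force: 50.7
```

Request:
step_arm --targets '[[[0,0,0],[0,0,-6],0],[[0,0,0],[0,0,-15],0],[[0,0,0],[0,0,-25],0],[[0,0,0],[0,0,-25],0],[[0,0,0],[0,0,-25],0]]'

```text
time: 8.53
tool_pos: [0.465, 0.1644, 0.2229]
tcp_rot: [2.226, 1.591, 0.371]
wrist_force: [0.5, 0.5, -1.5]
width: 0.083
grip_force: 50.0
```

Request:
step_arm --targets '[[[0,0,0],[0,0,-20],0],[[0,0,0],[0,0,-10],0],[[0,0,0],[0,0,0],0],[[0,0,0],[0,0,0],0]]'

```text
time: 8.87
tool_pos: [0.4534, 0.1692, 0.2497]
tcp_rot: [2.224, 1.591, 0.374]
wrist_force: [-0.4, 0.9, -1.3]
width: 0.085
grip_force: 50.0
```

```bash
python3 - <<'E'
from h import *
s=read_state();print(s["time"],s["tool_pos"],s["width"],s["grip_force"],s["wrist_force"])
cal=calibration("wrist");im=read_camera("wrist");ct=calibration("top");it=read_camera("top")
R0=Ro.from_rotvec(s["tcp_rot"]).as_matrix()
for k in cut_out("wrist","mirror"): print(np.round(k["extent"]),round(k["score"],2))
# mirror model in hand: centre at tool (0,0,nose-.021+.05)
C=np.array(s["tool_pos"])+R0[:,2]*(nose_length-.021+.05)
P=proj(cal,disc(C,R0[:,1],-R0[:,2]));print("pred",P.min(0),P.max(0),C)
cv2.imwrite("pics/w4.png",np.hstack([im[:,:,::-1],cv2.resize(it[170:270,290:410],(480,400),interpolation=2)[:,:240,::-1][:0] if 0 else np.vstack([cv2.resize(it[190:270,320:380],(240,320),interpolation=2),np.zeros((100,240,3),np.uint8)])[:,:,::-1]]))
read_camera("scene");cs=calibration("scene")
P={}
for n in ("stand","slot","posts"):
    a=tip_of("top",n);b=tip_of("scene",n)
    if a and b: print(n,tri([ray(ct,a[0]["at"]),ray(cs,b[0]["at"])]).round(4))
E
```

```text
8.8667 [0.45338561 0.16922379 0.24973992] 0.08521302908820949 49.96476173400879 [-0.44378261  0.91053971 -1.2746958 ]
[ 79. 243. 161. 316.] 0.75
[190.   0. 274.  75.] 0.75
[267. 158. 290. 335.] 0.63
pred [268.16808764 155.84768274] [286.448452   328.74384618] [0.496624   0.15405893 0.159059  ]
stand [ 0.555  -0.1796  0.0018]
slot [ 0.5472 -0.1859  0.0104]
posts [ 0.5286 -0.1786  0.0718]
```

View pics/w4.png

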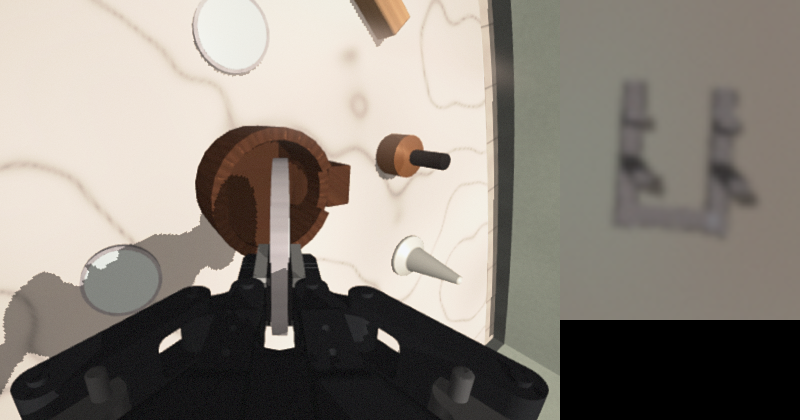

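The mirror is gripped square and lifted, at columns 267–290 of the wrist view. The 4x top crop shows the easel's feet: left from (635,83) to (625,222), right from (727,93) to (712,232).

```bash
python3 - <<'E'
from h import *
ct=calibration("top");it=read_camera("top")
f=lambda x,y:atz(ray(ct,(190+y/4-.5,320+(x-560)/4-.5)),.012)
lt,lb,rt,rb=f(635,80),f(622,225),f(728,90),f(713,236)
for p in (lt,lb,rt,rb): print(p.round(4))
print("yaws",[np.degrees(np.arctan2((a-b)[1],(a-b)[0])) for a,b in((lt,lb),(rt,rb))],np.degrees(np.arctan2(*(lt-rt+lb-rb)[:2][::-1]))-90,np.linalg.norm(lt-lb),np.linalg.norm(lt-rt))
print("centre x=-5:",(lt+lb+rt+rb)/4)
# carry pose over easel
y=np.radians(-7);d=np.array([np.cos(y),np.sin(y),0]);Z=np.array([0,0,1.]);a=np.radians(70)
n=np.sin(a)*d+np.cos(a)*Z;u=-np.cos(a)*d+np.sin(a)*Z
C=np.array([.555,-.181,.19])-.005*d
plan(tool(-u,n),C+(nose_length+.029)*u)
E
```

```text
[ 0.5959 -0.16    0.012 ]
[ 0.507  -0.1499  0.012 ]
[ 0.5894 -0.2174  0.012 ]
[ 0.4998 -0.2055  0.012 ]
yaws [np.float64(-6.460470985717158), np.float64(-7.587687332349993)] -6.93600678146754 0.08947213272476774 0.05776459341090899
centre x=-5: [ 0.54800455 -0.18320148  0.012     ]
n 9
[[0.013, 0.01, -0.021], [-34.5, 17.9, 4.6]]
[[0.013, 0.01, -0.021], [-34.9, 17.2, 4.0]]
[[0.013, 0.01, -0.021], [-35.3, 16.5, 3.5]]
[[0.013, 0.01, -0.021], [-35.7, 15.8, 2.9]]
[[0.013, 0.01, -0.021], [-36.0, 15.1, 2.4]]
[[0.013, 0.01, -0.021], [-36.4, 14.4, 1.8]]
[[0.013, 0.01, -0.021], [-36.7, 13.6, 1.3]]
[[0.013, 0.01, -0.021], [-37.0, 12.9, 0.8]]
[[0.013, 0.01, -0.021], [-37.2, 12.1, 0.2]]
```

Request:
step_arm --targets '[[[0.013,0.01,-0.021],[-34.5,18,4.5],0],[[0.013,0.01,-0.021],[-35,17,4],0],[[0.013,0.01,-0.021],[-35,16.5,3.5],0],[[0.013,0.01,-0.021],[-35.5,16,3],0],[[0.013,0.01,-0.021],[-36,15,2.5],0]]'

```text
time: 9.83
tool_pos: [0.4834, -0.0233, 0.2715]
tcp_rot: [2.18, 1.763, 0.358]
wrist_force: [0.7, -0.1, -2.1]
width: 0.081
grip_force: 49.8
```

Request:
step_arm --targets '[[[0.013,0.01,-0.021],[-36.5,14.5,2],0],[[0.013,0.01,-0.021],[-36.5,13.5,1],0],[[0.013,0.01,-0.021],[-37,13,1],0],[[0.013,0.01,-0.021],[-37,12,0],0],[[0,0,0],[0,0,0],0]]'

```text
time: 10.25
tool_pos: [0.5087, -0.1829, 0.2895]
tcp_rot: [2.142, 1.886, 0.338]
wrist_force: [0.2, -0.5, -0.3]
width: 0.082
grip_force: 49.7
```

Request:
step_arm --targets '[[[0,0,0],[0,0,0],0],[[0,0,0],[0,0,0],0],[[0,0,0],[0,0,0],0]]'

```text
time: 10.5
tool_pos: [0.5066, -0.1745, 0.2864]
tcp_rot: [2.143, 1.898, 0.34]
wrist_force: [-0.5, 0.6, -1.6]
width: 0.082
grip_force: 49.7
```

```bash
cat > p.py <<'E'
from h import *
import sys
# args: up, fwd(n), dz, n, lean
S=np.array([.554,-.183,0])
y=np.radians(-7);d=np.array([np.cos(y),np.sin(y),0]);Z=np.array([0,0,1.])
def go(up,fwd,dz,k,lean=19):
    a=np.radians(90-lean);n=np.sin(a)*d+np.cos(a)*Z;u=-np.cos(a)*d+np.sin(a)*Z
    C=S-.011*d+.057*Z+up*u+fwd*n+dz*Z
    s=read_state();R0=Ro.from_rotvec(s["tcp_rot"]).as_matrix();p=np.array(s["tool_pos"])+R0[:,2]*(nose_length+.029)
    l=np.array([-d[1],d[0],0]);print("t",s["time"],"C in stand now",[round(float((p-S)@v)*1e3,1) for v in (d,l,Z)],"F",np.round(s["wrist_force"],1),"w",s["width"])
    plan(tool(-u,n),C+(nose_length+.029)*u,k)
if __name__=="__main__": a=sys.argv;go(float(a[1]),float(a[2]),float(a[3]),int(a[4]))
E
python3 p.py .025 .002 .04 3
python3 - <<'E'
from h import *
import p
it=read_camera("top");iw=read_camera("wrist");s=read_camera("scene")
cal=calibration("wrist");st=read_state();R0=Ro.from_rotvec(st["tcp_rot"]).as_matrix()
for k in cut_out("wrist","mirror"): print(np.round(k["extent"]),round(k["score"],2))
P=proj(cal,disc(np.array(st["tool_pos"])+R0[:,2]*(nose_length+.029),R0[:,1],-R0[:,2]));print("pred",P.min(0),P.max(0))
for n in("stand","slot","posts"):
  for r in tip_of("wrist",n)[:2]:print(n,r["score"],np.round(r["at"]),atz(ray(cal,r["at"]),dict(stand=0,slot=.012,posts=.07)[n]))
# draw stand model feet/post outlines in wrist view
l=np.array([-p.d[1],p.d[0],0])
W=lambda x,y,z:p.S+x*p.d+y*l+z*p.Z
o=iw[:,:,::-1].copy()
for yy in(-.034,-.022,.022,.034):
    for A,B in ((W(-.05,yy,.012),W(.04,yy,.012)),(W(.012,yy,.03),W(.02,yy,.03)),(W(-.006,yy,.012),W(-.0215,yy,.07))):
        q=proj(cal,[A,B]).round().astype(int);cv2.line(o,tuple(map(int,q[0])),tuple(map(int,q[1])),(0,0,255),1)
c=s[160:240,190:260]
cv2.imwrite("pics/w5.png",np.hstack([o,np.vstack([cv2.resize(c,(240,274),interpolation=2),np.zeros((146,240,3),np.uint8)])[:,:,::-1]]))
E
```

```text
t 10.5 C in stand now [-13.3, 3.1, 191.0] F [-0.5  0.6 -1.6] w 0.08206608540748951
n 3
[[0.006, -0.001, 0.0], [-0.9, -8.5, 21.4]]
[[0.006, -0.001, 0.0], [-0.9, -8.3, 21.5]]
[[0.006, -0.001, 0.0], [-0.9, -8.2, 21.5]]
[269. 155. 292. 338.] 0.88
pred [267.87127366 155.59417688] [286.15410792 328.50072633]
stand 0.82 [188. 234.] [ 0.55493317 -0.18817989  0.        ]
posts 0.58 [203. 230.] [ 0.53593241 -0.18484285  0.07      ]
```

View pics/w5.png

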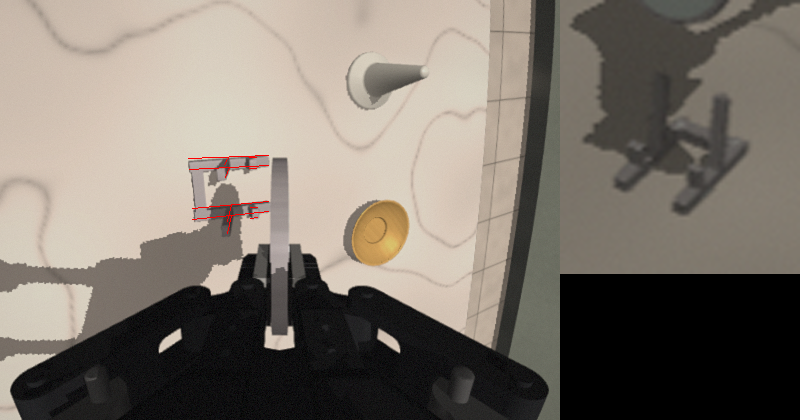

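The stand model overlay matches the picture to 1–2 px, with the feet at (190–268, 155–218). The mirror hangs square, at columns 269–292.

Request:
step_arm --targets '[[[0.006,0,0],[-1.3,-8.5,21.5],0],[[0.006,0,0],[-1.3,-8.5,21.5],0],[[0.006,0,0],[-1.3,-8,21.5],0],[[0,0,0],[0,0,0],0],[[0,0,0],[0,0,0],0]]'

```text
time: 11.27
tool_pos: [0.5041, -0.1783, 0.2165]
tcp_rot: [2.156, 1.909, 0.323]
wrist_force: [0.7, -0.4, -0.1]
width: 0.08
grip_force: 49.8
```

```bash
python3 p.py .025 .002 0 3;python3 p.py 0 .001 0.002 3
```

```text
t 11.2667 C in stand now [-17.2, -1.0, 120.4] F [ 0.7 -0.4 -0.1] w 0.08048772793389643
n 3
[[-0.001, -0.002, -0.0], [0.4, -4.3, 12.3]]
[[-0.001, -0.002, -0.0], [0.5, -4.3, 12.3]]
[[-0.001, -0.002, -0.0], [0.5, -4.3, 12.3]]
t 11.2667 C in stand now [-17.2, -1.0, 120.4] F [ 0.7 -0.4 -0.1] w 0.08048772793389643
n 3
[[-0.001, -0.002, -0.0], [0.4, -4.4, 20.0]]
[[-0.001, -0.002, -0.0], [0.4, -4.4, 20.0]]
[[-0.001, -0.002, -0.0], [0.5, -4.4, 20.0]]
```

Request:
step_arm --targets '[[[0,0,0],[0,-4.5,12],0],[[0,0,0],[0,-4,12],0],[[0,0,0],[0,-4,12],0],[[0,0,0],[0,0,0],0]]'

```text
time: 11.6
tool_pos: [0.5047, -0.1786, 0.1795]
tcp_rot: [2.155, 1.908, 0.324]
wrist_force: [-0.4, 1.7, -1.9]
width: 0.081
grip_force: 49.8
```

Request:
step_arm --targets '[[[0,0,0],[0,0,8],0],[[0,0,0],[0,0,6],0],[[0,0,0],[0,0,4],0],[[0,0,0],[0,0,0],0]]'

```text
time: 11.93
tool_pos: [0.5111, -0.1796, 0.1627]
tcp_rot: [2.154, 1.907, 0.324]
wrist_force: [-0.2, 0.1, -1.5]
width: 0.079
grip_force: 49.8
```

```bash
python3 p.py 0 .001 0 1; python3 - <<'E'
from h import *
import p
s=read_camera("scene");w=read_camera("wrist")
c=s[150:240,180:280]
cv2.imwrite("pics/w6.png",np.hstack([w[100:400,150:430],cv2.resize(c,(334,300),interpolation=2)])[:,:,::-1])
E
```

```text
t 11.9333 C in stand now [-9.7, -1.5, 66.7] F [-0.2  0.1 -1.5] w 0.07885731039469783
n 1
[[0.002, -0.003, 0.0], [1.8, -3.2, 8.7]]
```

View pics/w6.png

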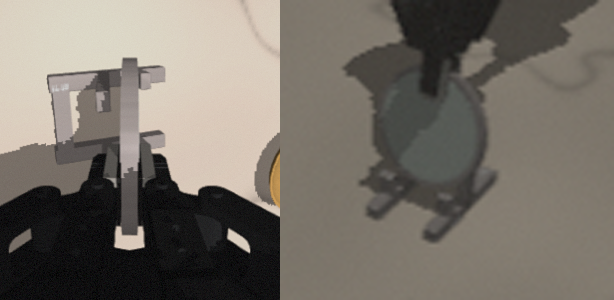

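The mirror hangs above the slot, with the posts behind it at (103,97) and the lips ahead at (147,80), and is centred between the feet in the scene view.

Request:
step_arm --targets '[[[0,0,0],[1,-1.5,4],0],[[0,0,0],[0,-1.5,4],0],[[0,0,0],[0,0,0],0],[[0,0,0],[0,0,0],0]]'

```text
time: 12.37
tool_pos: [0.5103, -0.1783, 0.1537]
tcp_rot: [2.155, 1.907, 0.324]
wrist_force: [-0.1, 0.2, -0.6]
width: 0.081
grip_force: 49.8
```

Request:
step_arm --targets '[[[0,0,0],[0,0,1.5],0],[[0,0,0],[0,0,0],0]]'

```text
time: 12.53
tool_pos: [0.5112, -0.1786, 0.1528]
tcp_rot: [2.154, 1.906, 0.324]
wrist_force: [-0.7, 0.5, -1.2]
width: 0.077
grip_force: 49.8
```

```bash
python3 p.py 0 .0 -.002 1
```

```text
t 12.5333 C in stand now [-9.7, -0.5, 56.8] F [-0.7  0.5 -1.2] w 0.0773383238944509
n 1
[[0.002, -0.003, -0.0], [0.8, -1.6, 1.3]]
```

Not yet touching; I'll lower gently until the force rises.

Request:
step_arm --targets '[[[0,0,0],[0,-0.5,1.5],0],[[0,0,0],[0,0,0],0]]'

```text
time: 12.7
tool_pos: [0.5112, -0.1786, 0.1511]
tcp_rot: [2.154, 1.907, 0.324]
wrist_force: [0.0, 0.5, -1.1]
width: 0.084
grip_force: 49.7
```

Request:
step_arm --targets '[[[0,0,0],[0,-0.5,1],0],[[0,0,0],[0,0,0],0]]'

```text
time: 12.87
tool_pos: [0.511, -0.1785, 0.15]
tcp_rot: [2.154, 1.907, 0.324]
wrist_force: [0.2, 0.2, -1.3]
width: 0.081
grip_force: 49.7
```

Request:
step_arm --targets '[[[0,0,0],[0,-0.5,1.2],0],[[0,0,0],[0,0,0],0]]'

```text
time: 13.03
tool_pos: [0.5109, -0.1785, 0.1487]
tcp_rot: [2.154, 1.907, 0.324]
wrist_force: [0.1, -0.0, -1.6]
width: 0.083
grip_force: 49.7
```

Request:
step_arm --targets '[[[0,0,0],[0,0,1.2],0],[[0,0,0],[0,0,0],0]]'

```text
time: 13.2
tool_pos: [0.5114, -0.1786, 0.1476]
tcp_rot: [2.154, 1.907, 0.324]
wrist_force: [0.8, 0.1, -0.6]
width: 0.079
grip_force: 49.8
```

Request:
step_arm --targets '[[[0,0,0],[0,0,1.2],0],[[0,0,0],[0,0,0],0]]'

```text
time: 13.37
tool_pos: [0.512, -0.1787, 0.1467]
tcp_rot: [2.154, 1.906, 0.324]
wrist_force: [-0.3, -1.0, 0.1]
width: 0.084
grip_force: 50.1
```

```bash
python3 - <<'E'
from h import *
import p
s=read_state();print(s["wrist_force"],s["torque"],s["tool_pos"])
im=read_camera("scene");cal=calibration("scene");R0=Ro.from_rotvec(s["tcp_rot"]).as_matrix()
for k in cut_out("scene","mirror"): 
    e=k["extent"]
    if e[0]<260: print(np.round(e,1))
for g in(.023,.026,.029):
    P=proj(cal,disc(np.array(s["tool_pos"])+R0[:,2]*(nose_length+g),R0[:,1],-R0[:,2]));print(g,P.min(0).round(1),P.max(0).round(1))
cv2.imwrite("pics/w7.png",cv2.resize(im[150:240,180:280],(800,600),interpolation=2)[:,:,::-1])
E
```

```text
[-0.32116996 -0.97191344  0.08297569] [0.0395794  0.29236314 0.01455563] [ 0.51196541 -0.17871252  0.14672476]
[211.9 174.  240.7 209.8]
0.023 [210.3 173.2] [243.  210.5]
0.026 [210.2 174.2] [242.8 211.5]
0.029 [210.  175.3] [242.7 212.5]
```

View pics/w7.png

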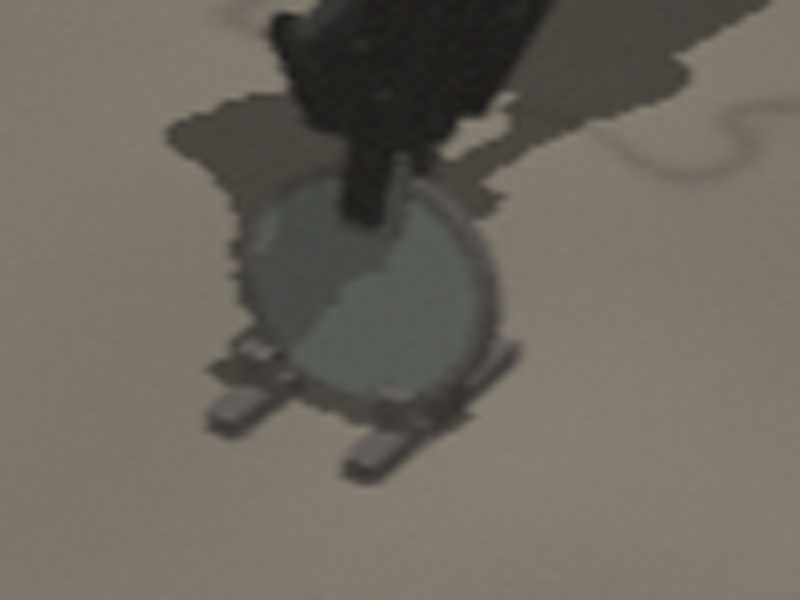

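The mirror's bottom edge sits behind both lips (lip at (390,390)) and the measured force shows the feet now take its weight, so I release.

Request:
step_arm --targets '[[[0,0,0],[0,0,0.5],0],[[0,0,0],[0,0,0],14],[[0,0,0],[0,0,0],22],[[0,0,0],[0,0,0],26],[[0,0,0],[0,0,0],26]]' --grip_force 20

```text
time: 13.88
tool_pos: [0.5121, -0.1787, 0.1463]
tcp_rot: [2.153, 1.906, 0.324]
wrist_force: [-0.5, -0.6, 0.5]
width: 0.302
grip_force: 0.0
```

Request:
step_arm --targets '[[[0,0,0],[0,0,0],26],[[0,0,0],[0,0,0],26]]'

```text
time: 14.05
tool_pos: [0.512, -0.1787, 0.1462]
tcp_rot: [2.154, 1.906, 0.324]
wrist_force: [0.7, 1.0, 0.1]
width: 0.304
grip_force: 0.0
```

```bash
cat > c.py <<'E'
from h import *
import p
s=read_state();print(s["time"],s["wrist_force"],s["width"]*85,s["grip_force"],s["tool_pos"])
iw=read_camera("wrist");im=read_camera("scene");cal=calibration("scene")
for k in cut_out("scene","mirror"):
    e=k["extent"]
    if e[0]<260: print(np.round(e,1),round(k["score"],2))
for lean in(12,19,26):
    a=np.radians(90-lean);n=np.sin(a)*p.d+np.cos(a)*p.Z;u=-np.cos(a)*p.d+np.sin(a)*p.Z
    P=proj(cal,disc(p.S-.012*p.d+.055*p.Z,n,u));print(lean,P.min(0).round(1),P.max(0).round(1))
import sys
cv2.imwrite(f"pics/{sys.argv[1]}.png",np.hstack([iw[100:400,130:430],cv2.resize(im[150:240,180:280],(334,300),interpolation=2)])[:,:,::-1])
E
python3 c.py w8
```

```text
14.05 [0.72867203 1.00392546 0.12183252] 25.798031587073673 0.0 [ 0.51203722 -0.17870227  0.14624989]
[211.8 175.2 241.4 211.6] 0.96
12 [210.9 173.9] [243.3 210.2]
19 [210.7 173.5] [243.4 210.7]
26 [210.5 173.3] [243.6 211. ]
```

View pics/w8.png

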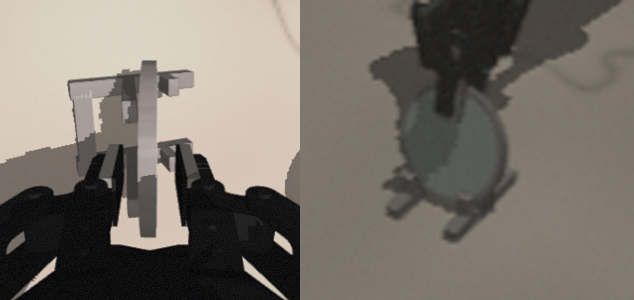

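The mirror stands free between the open fingers (wrist crop columns 140–158, pads at 118 and 180), leaning on the posts. I retreat along the tool axis.

Request:
step_arm --targets '[[[0,0,0],[0,0,-10],26],[[0,0,0],[0,0,-20],26],[[0,0,0],[0,0,-30],26],[[0,0,0],[0,0,-35],26],[[0,0,0],[0,0,-35],26]]'

```text
time: 14.62
tool_pos: [0.4685, -0.1735, 0.2702]
tcp_rot: [2.155, 1.907, 0.323]
wrist_force: [0.5, -1.4, -0.3]
width: 0.304
grip_force: 0.0
```

Request:
step_arm --targets '[[[0,0,0],[0,0,0],26],[[0,0,0],[0,0,0],26],[[0,0,0],[0,0,0],26],[[0,0,0],[0,0,0],26]]'

```text
time: 14.95
tool_pos: [0.469, -0.1735, 0.2678]
tcp_rot: [2.155, 1.908, 0.323]
wrist_force: [0.3, 0.0, 0.0]
width: 0.308
grip_force: 0.0
```

```bash
python3 c.py w9; python3 - <<'E'
from h import *
import p
read_camera("wrist");cal=calibration("wrist")
for k in cut_out("wrist","mirror"): print(np.round(k["extent"]),round(k["score"],2))
for lean in(12,19,26):
    a=np.radians(90-lean);n=np.sin(a)*p.d+np.cos(a)*p.Z;u=-np.cos(a)*p.d+np.sin(a)*p.Z
    P=proj(cal,disc(p.S-.012*p.d+.055*p.Z,n,u));print(lean,P.min(0).round(1),P.max(0).round(1))
E
```

```text
14.95 [0.31643812 0.00466396 0.04968896] 26.143552786979036 0.0 [ 0.46895361 -0.17352037  0.26784452]
[211.  176.3 239.8 211.6] 0.92
12 [210.9 173.9] [243.3 210.2]
19 [210.7 173.5] [243.4 210.7]
26 [210.5 173.3] [243.6 211. ]
[274. 138. 288. 246.] 0.64
12 [269.8 140.5] [290.5 243.6]
19 [273.5 140.5] [283.2 243.5]
26 [266.2 140.5] [287.5 243.6]
```

View pics/w9.png

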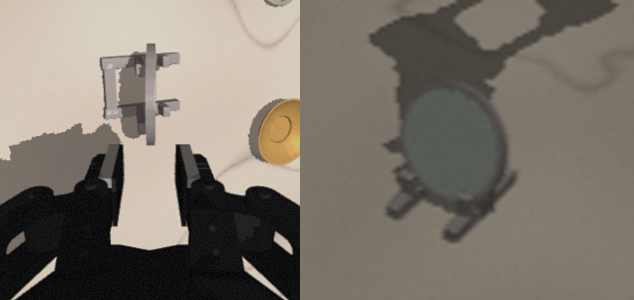

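The mirror stands on the easel square and centred, leaning about 19°. The arm is clear, so I hand in.

```bash
python3 -c "
from workcell import *
print(finish_job())"
```

```text
the job is handed in; nothing more can be done
None
```

I rocked the mirror up, lifted it out of the tray, stood it on the easel leaning back about 19° with the glass towards the lips, and handed the job in at about 15 s. The hand-in gave no verdict.

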